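Tidy the pantry shelf

TASK

Put the pantry shelf in order: stand the glass jar, the black tin and the upside-down steel funnel each on the cork mat of its own shape and size, upright as they are now, centred and not overhanging, with the tin square to its mat. Lay the blue clip in the open base tray first, and then stack the handled tray on that base tray so that its corner feet drop inside the corners and it sits flat and fully home. Do not let the glass jar drop or tip over, and leave the beige bowl where it stands.

Things in the scene. Friction and masses are not known exactly. Their poses are not given: they have to be found in the camera images.
- jar: Clear glass storage jar with a flat bamboo lid: glass body 62 mm diameter up to 66 mm height, a narrower 55 mm neck to 70 mm, then the lid, 60 mm diameter, up to 88 mm. Weighs 0.2 to 0.42 kg. Stands upright. Origin: centre of its underside; z up. 
- tin: Matte black rectangular tin, its hinged lid shut (it does not open): 84 mm along its x, 54 mm along its y, 62 mm high; the lid, the top 13 mm, is 1 mm larger all round. Small steel hinge barrel on the +x end, clasp on the -x end. Weighs 0.17 to 0.35 kg. Origin: centre of its underside; z up. 
- funnel: Stainless steel funnel standing upside down on its mouth: rim 92 mm diameter, cone narrowing to 22 mm diameter at 40 mm height, then a straight spout pointing up, 18 mm diameter at 44 mm height and 16 mm at the top at 88 mm; easily taken by the spout. Weighs 0.12 kg. Origin: centre of its underside; z up. 
- clip: Small blue plastic bag clip lying flat: 50 mm along its x, 12 mm wide along its y, 12 to 15 mm high (12 mm at the body, a lever on top). Weighs 20 g. Origin: centre of its underside; z up. 
- tote: Handled bamboo tray, 116 mm along its x, 84 mm along its y, on four dark tapered corner feet 8 mm high (16 mm wide at the top, 9 mm at the tip; centres at x +-43.5, y +-27.5 mm). Walls up to 38 mm. A carrying bar, 14 mm wide, runs along its x over the middle from end to end, 75 to 87 mm high, open below. 0.18 to 0.29 kg. Origin: centre of its underside, at the feet's tips; z up.
- base_tray: Open bamboo base tray, no handle, fixed: 116 mm along its x, 84 mm along its y, 34 mm high, walls and floor 4 mm thick, empty. The clip goes in here; then the handled tray's floor rests on its rim, feet inside the corners (2.5 mm play, feet's tips 26 mm above this origin), either way round. Origin: centre of its underside; z up. 
- jar_mat: Small round cork mat for the jar, fixed: 82 mm diameter, 3 mm thick, a 62 mm circle drawn on it. Origin: centre of its underside; z up. 
- funnel_mat: Large round cork mat for the funnel, fixed: 112 mm diameter, 3 mm thick, a 92 mm circle drawn on it. Origin: centre of its underside; z up. 
- tin_mat: Rectangular cork mat for the tin, fixed: 104 mm along its x, 74 mm along its y, 3 mm thick, an 84 by 54 mm rectangle drawn on it; the tin may face either way. Origin: centre of its underside; z up. 
- bowl: Beige ceramic bowl, 108 mm rim diameter, 48 mm high, loose, to be left in place. A round wooden salt cellar (58 mm diameter, 43 mm high), not listed, also stands among the things; at the start all centres are at least 125 mm apart. Origin: centre of its underside; z up. 
Mind the look-alikes: they are no part of the job. Leave any orange or red look-alike of the tin_mat alone.

How it is judged (in metres and radians):
On the way, in this order (a step that is already met when the one before it is completed fails the run):
1. the clip lies in the base tray while the handled tray is still elsewhere (x of clip in the frame of base_tray between -0.05 and 0.05 m and y of clip in the frame of base_tray between -0.034 and 0.034 m and z of clip in the frame of base_tray between 0 and 0.03 m and horizontal distance between tote and base_tray above 0.06 m), for 0.2 s.
2. the handled tray is stacked on the base tray over the clip (x of clip in the frame of base_tray between -0.05 and 0.05 m and y of clip in the frame of base_tray between -0.034 and 0.034 m and z of clip in the frame of base_tray between 0 and 0.03 m and horizontal distance between tote and base_tray below 0.007 m and angle between the x axis of tote and the x axis of base_tray, either way round below 0.1 rad and angle between tote's own z axis and vertical below 0.05 rad and z of tote in the frame of base_tray between 0.022 and 0.0285 m), for 0.2 s.
At the end, for the whole second after the job is handed in: Clip inside the base tray; handled tray level and fully down on it (7 mm, 0.1 rad); jar and funnel upright on their own mats within 12 mm of centre; tin on its mat within 12 mm each way and 0.27 rad of square; bowl within 30 mm of its start; all at rest (all of step 2 and angle between each of jar, funnel, tin's own z axis and vertical below 0.08 rad and z of jar in the frame of jar_mat between 0.0005 and 0.006 m and horizontal distance between jar and jar_mat below 0.012 m and z of funnel in the frame of funnel_mat between 0.0005 and 0.006 m and horizontal distance between funnel and funnel_mat below 0.012 m and z of tin in the frame of tin_mat between 0.0005 and 0.006 m and x of tin in the frame of tin_mat between -0.012 and 0.012 m and y of tin in the frame of tin_mat between -0.012 and 0.012 m and angle between the x axis of tin and the x axis of tin_mat, either way round below 0.27 rad and distance of bowl from where it was at the start of the episode below 0.03 m and linear speed of each of clip, tote, jar, tin, funnel below 0.02 m/s); the robot touches nothing.
It fails at once if the bowl is pushed more than 30 mm from its place (distance of bowl from where it was at the start of the episode above 0.03 m).
It fails at once if the glass jar tips over (more than 0.6 rad) (angle between jar's own z axis and vertical above 0.6 rad).
It fails at once if the glass jar is dropped (falls free, faster than 0.7 m/s) (linear speed of jar above 0.7 m/s and contact force between jar and the fingers below 0.2 N).
It also fails if it takes over 128 s, if anything falls off the work surface, if the arm or the gripper's body presses on something with over 40 N, if the wrist force passes 120 N, or if a joint passes its speed limit or range.

ROBOT

A 6-joint arm with a two-finger parallel gripper is mounted at the origin on the work surface. World frame = base frame: x ahead of the robot, y to its left, z up, the work surface at z = 0. Lengths are in mm, angles in rad, forces in N, time in s.
With the tool pointing down it reaches from about 375 to 975 mm from the base axis. Payload 3.8 kg.
Tool frame: the origin (TCP) lies on the mounting face of the last link; the fingertips stand ahead of it and the grasp point (between the pads) lies 147 mm ahead of it (arm.nose_length is the x of the fingertips in the tool frame, in mm); x points along the fingers, y is the direction in which the jaws open and shut, and the axes are right-handed (so a half turn about x gives the same grasp; the last joint's range is limited). The gripper opens to 88 mm and grips with 3 to 60 N. Pads are 18 mm wide; open, the fingers measure 123 mm over their backs; the gripper's body (75 mm by 187 mm) begins 45 mm behind the grasp point.
Start: joints at [1.13, 0.264, 1.604, -0, 1.274, -0.037], TCP at [265.216, 620.71, 404.706] pointing down, gripper open.
Joint ranges: [-2.63, 2.63], [-0.94, 2.18], [0.31, 2.57], [-1.31, 4.45], [0, 2.66], [-2.55, 2.55]. Speed limits (rad/s): [2.57, 2.57, 3.14, 3.14, 3.14, 3.14].

INTERFACE

Orientations are given as a rotation vector (axis times angle).
In Python, from rig import arm, gripper_to, ik, status, capture gives the robot as it stands. The module is installed in compiled form; this text tells all that it offers. Calls block until the motion is done:
- arm.move_ptp(position, orientation): joint-space move of the TCP to a pose.
- arm.move_l(position, frame=None, v=150): straight line of the TCP; frame=None keeps the orientation; v is the mean speed in mm/s.
- arm.move_j(angles): joint-space move.
- gripper_to(opening): finger opening in mm; the grip force is fixed at half the most; returns when the fingers have stopped.
- arm.hold(seconds).
- ik(position, orientation): joint angles nearest the present ones, or None.
- status.get_state(): the state.
- capture(name): name is "side" or "top" or "wrist"; returns a dict with "image" (480x640x3 uint8, blue, green, red), "K" (3x3 intrinsics, pixels), "world_from_camera" (4x4, takes a point from camera to world coordinates). Camera axes: x right, y up, looking along -z (the intrinsics and any distortion apply to the point x, -y, -z); pixel columns grow to the right and rows downward; lengths in mm; the calibration is good to about 2 mm. A picture is of the moment at which its call begins. There is no depth.
A pose or a line that the arm cannot do raises arm.MotionError and nothing moves.
- arm.job_done(): hands the job in, once; it reports no verdict.
The state is a dict: "t": time; "qpos": joint angles; "joint_vel": joint speeds; "joint_efforts": joint torques, N m; "position": TCP position; "eef_rot": TCP orientation; "contact_force": force on the tool from outside, world axes, zero at the start; "wrist_torque": the same for the moment, N m; "finger_gap": finger opening in mm.
Only numpy, scipy, OpenCV 4.12 (cv2) and the standard library are available. Lean on these libraries where they do the work, as an engineer would, in place of code of your own. Each camera call takes 0.05 s, during which the arm holds its last target.

## Working session

There is one attempt and no reset: what is moved stays moved. The work goes in short steps, each a Python script; the robot and the scene stay as the last script left them, time stands still between calls to the robot, and variables do not carry over. Pictures are saved under pics/ and viewed, and the job is handed in when it is done.

```bash
mkdir -p pics; cat > h.py <<'E'
import numpy as np, cv2, json
from rig import arm, gripper_to, ik, status, capture
from scipy.spatial.transform import Rotation as R
def snap(n,f):
    d=capture(n); cv2.imwrite(f'pics/{f}.png',d['image']); np.savez(f'pics/{f}.npz',K=d['K'],T=d['world_from_camera']); return d
def ray(d,u,v):
    K=d['K'];T=d['T'] if 'T' in d else d['world_from_camera']
    p=np.linalg.inv(K)@[u,v,1.]; r=T[:3,:3]@np.array([p[0],-p[1],-p[2]]); return T[:3,3],r
def onz(d,u,v,z):
    o,r=ray(d,u,v); return o+r*(z-o[2])/r[2]
def proj(d,P):
    K=d['K'];T=d['T'] if 'T' in d else d['world_from_camera']
    c=T[:3,:3].T@(np.asarray(P)-T[:3,3]); q=K@np.array([c[0],-c[1],-c[2]]); return q[:2]/q[2]
E
python3 - <<'E'
from h import *
for n in('side','top','wrist'):
    d=snap(n,n+'0'); print(n,d.keys(),d['K'].tolist(),d['world_from_camera'].round(3).tolist())
s=status.get_state();print(s); print(arm.nose_length)
print(R.from_rotvec(s['eef_rot']).as_matrix().round(3))
E
```

```text
side dict_keys(['image', 'K', 'world_from_camera']) [[497.73342218740703, 0.0, 320.2229363391479], [0.0, 497.73342218740703, 242.99965458126238], [0.0, 0.0, 1.0]] [[0.744, 0.471, -0.474, -69.324], [-0.668, 0.532, -0.52, -530.795], [0.007, 0.704, 0.711, 812.392], [0.0, 0.0, 0.0, 1.0]]
top dict_keys(['image', 'K', 'world_from_camera']) [[502.97016885309154, 0.0, 314.82860122125805], [0.0, 502.97016885309154, 231.51223771389624], [0.0, 0.0, 1.0]] [[0.02, 0.99, -0.137, 274.251], [-1.0, 0.019, -0.006, 11.976], [-0.003, 0.138, 0.99, 1227.885], [0.0, 0.0, 0.0, 1.0]]
wrist dict_keys(['image', 'K', 'world_from_camera']) [[412.72492728340706, 0.0, 319.94408391905165], [0.0, 412.72492728340706, 242.36672913686877], [0.0, 0.0, 1.0]] [[0.394, -0.88, -0.265, 196.468], [0.919, 0.376, 0.117, 650.072], [-0.003, -0.29, 0.957, 383.622], [0.0, 0.0, 0.0, 1.0]]
{'t': 0.15, 'qpos': array([ 1.13008600e+00,  2.64586957e-01,  1.60505930e+00, -1.92856976e-06,
        1.27371535e+00, -3.69012044e-02]), 'joint_vel': array([ 7.02036592e-04, -2.06171663e-03, -3.35403207e-03, -9.86390053e-04,
       -8.15961132e-05,  8.59356951e-04]), 'joint_efforts': array([ 8.77591974e-04, -5.02845347e+01, -3.57469404e+01,  7.28243776e-02,
        2.49126629e-02, -9.92700279e-05]), 'position': array([265.11377637, 620.47043586, 403.6696899 ]), 'eef_rot': array([ 0.3154205 ,  1.54790453, -0.31813625]), 'contact_force': array([ 0.63113264, -0.24016211,  0.07438921]), 'wrist_torque': array([-0.00706549,  0.00448583, -0.01757976]), 'finger_gap': 87.90890767366595}
166.0
[[-0.001  0.393  0.92 ]
 [-0.002  0.92  -0.393]
 [-1.    -0.002 -0.   ]]
```

View pics/top0.png

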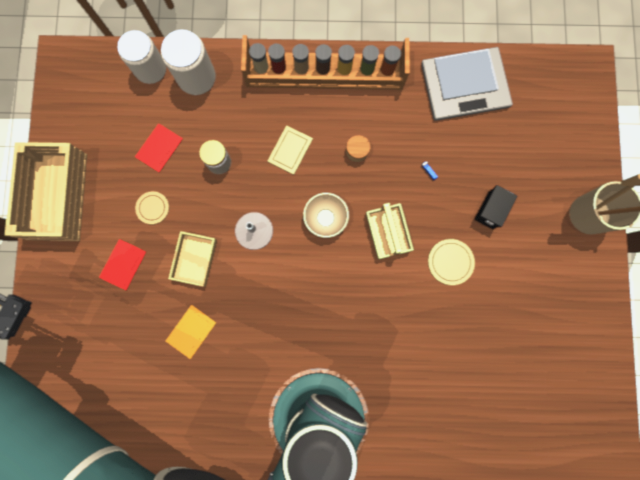

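View pics/side0.png

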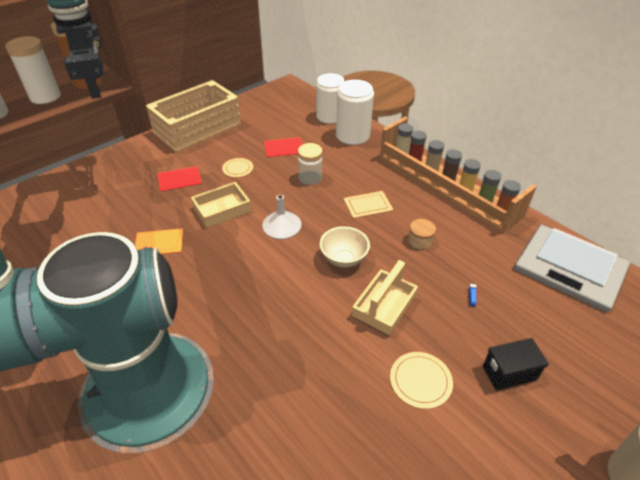

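View pics/wrist0.png

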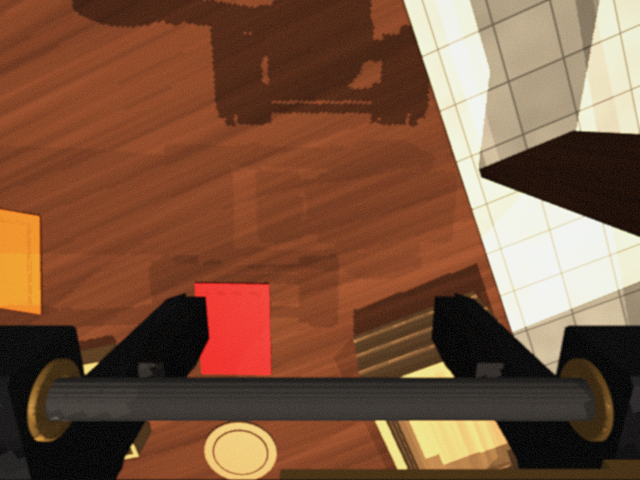

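```bash
python3 - <<'E'
import cv2
i=cv2.imread('pics/top0.png')
cv2.imwrite('pics/c1.png',cv2.resize(i[115:315,110:320],None,fx=2.9,fy=2.9,interpolation=cv2.INTER_CUBIC))
cv2.imwrite('pics/c2.png',cv2.resize(i[115:315,300:520],None,fx=2.9,fy=2.9,interpolation=cv2.INTER_CUBIC))
E
```

```text
(no output)
```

View pics/c1.png

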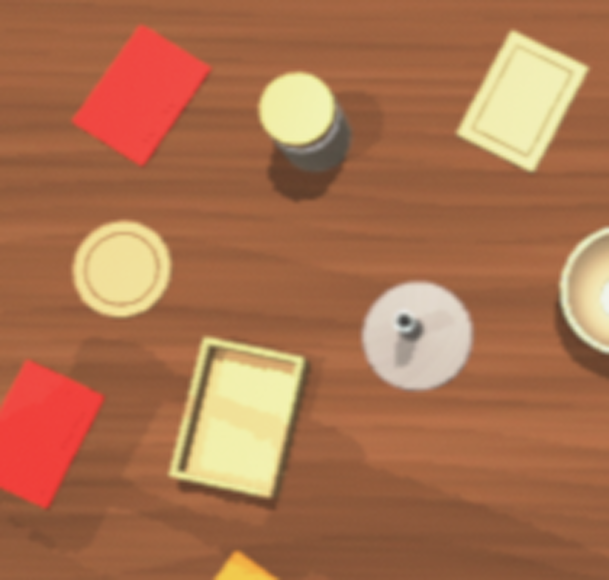

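View pics/c2.png

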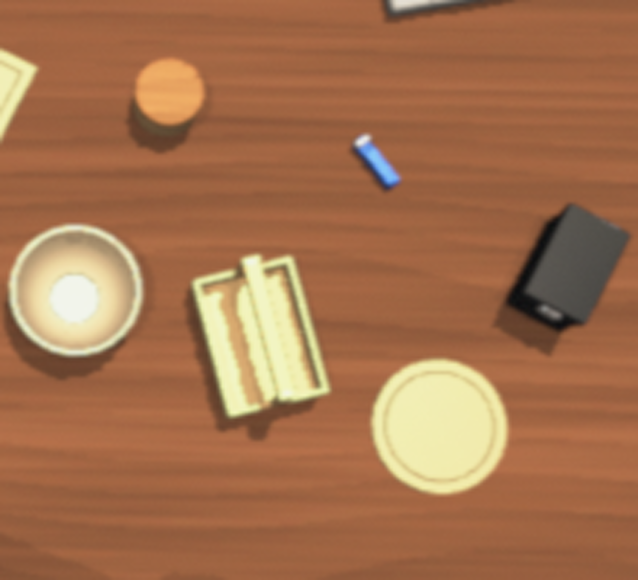

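```bash
cat > m.py <<'E'
from h import *
def load(f):
    z=np.load(f'pics/{f}.npz'); return dict(K=z['K'],T=z['T'],image=cv2.imread(f'pics/{f}.png'))
def cont(mask,box):
    x0,y0,x1,y1=box; m=np.zeros_like(mask); m[y0:y1,x0:x1]=mask[y0:y1,x0:x1]
    m=cv2.resize(m,None,fx=4,fy=4,interpolation=cv2.INTER_LINEAR); m=(m>127).astype(np.uint8)
    c=max(cv2.findContours(m,cv2.RETR_EXTERNAL,cv2.CHAIN_APPROX_NONE)[0],key=cv2.contourArea).reshape(-1,2)
    return (c+.5)/4-.5
def world(d,c,z): return np.array([onz(d,u,v,z)[:2] for u,v in c],np.float32)
def rect(d,c,z):
    (cx,cy),(w,h),a=cv2.minAreaRect(world(d,c,z))
    if w<h: w,h=h,w; a+=90
    return np.round([cx,cy,w,h,((a+90)%180)-90],2)
def circ(d,c,z):
    (cx,cy),ax,a=cv2.fitEllipse(world(d,c,z)); return np.round([cx,cy,*ax],2)
E
python3 - <<'E'
from m import *
d=load('top0'); i=d['image']; H=cv2.cvtColor(i,cv2.COLOR_BGR2HSV)
yel=cv2.inRange(H,(18,40,150),(40,255,255)); yel[:, :]=yel
# cork may have low hue
for p in [(152,208),(290,149),(452,262),(213,150),(254,231),(497,205),(193,258),(430,171),(190,332),(100,235)]: print(p,i[p[1],p[0]],H[p[1],p[0]])
yel=cv2.inRange(i,(90,150,190),(210,255,255))
print('jar_mat',circ(d,cont(yel,(130,185,175,230)),3))
print('funnel_mat',circ(d,cont(yel,(420,230,485,295)),3))
print('tin_mat',rect(d,cont(yel,(262,120,320,178)),3))
print('lid',circ(d,cont(yel,(195,135,230,165)),88))
gr=((i.max(2).astype(int)-i.min(2)<45)&(i.max(2)>90)).astype(np.uint8)*255
print('funnel',circ(d,cont(gr,(228,205,280,255)),1))
blue=cv2.inRange(i,(120,0,0),(255,255,255)); 
c=cont(((i[...,0].astype(int)-i[...,2]>-5)&(i[...,0]>100)).astype(np.uint8)*255,(415,155,445,185));print('clip',rect(d,c,10))
print('base_outer@34',rect(d,cont(yel,(165,225,220,292)),34))
print('tote@38',rect(d,cont(yel,(362,198,415,265)),38))
dk=(i.max(2)<95).astype(np.uint8)*255
print('tin all@62',rect(d,cont(dk,(470,180,525,235)),62))
cv2.imwrite('pics/masks.png',np.hstack([yel[115:300,110:320],dk[115:300,400:530]]))
t=i[180:240,465:530];cv2.imwrite('pics/tin.png',cv2.resize(cv2.convertScaleAbs(t,alpha=2.5),None,fx=9,fy=9))
E
```

```text
(152, 208) [156 225 241] [ 24  90 241]
(290, 149) [181 239 242] [ 29  64 242]
(452, 262) [177 237 241] [ 28  68 241]
(213, 150) [174 240 241] [ 30  71 241]
(254, 231) [130 139 148] [ 15  31 148]
(497, 205) [77 82 85] [19 24 85]
(193, 258) [153 226 241] [ 25  93 241]
(430, 171) [245 193 130] [104 120 245]
(190, 332) [ 76 201 241] [ 23 175 241]
(100, 235) [ 68 102 165] [ 11 150 165]
jar_mat [497.3  424.97  82.66  83.53]
funnel_mat [ 377.13 -314.62  113.77  113.95]
tin_mat [652.16  86.65 108.15  79.   -25.87]
lid [616.35 263.76  59.78  60.76]
funnel [444.01 169.9   90.86  91.75]
clip [ 602.34 -262.97   51.64   17.1    38.58]
base_outer@34 [370.41 312.01 120.12  87.72 -10.75]
tote@38 [ 450.   -158.29  127.68   87.65   15.11]
tin all@62 [ 499.72 -403.1   104.52   66.87  -27.06]
```

View pics/tin.png

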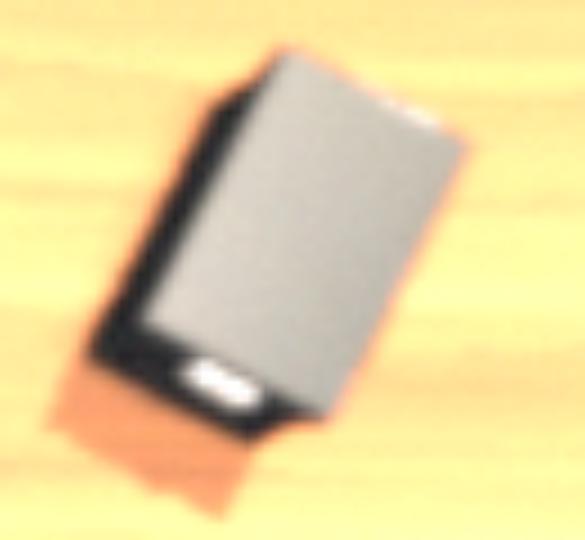

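View pics/masks.png

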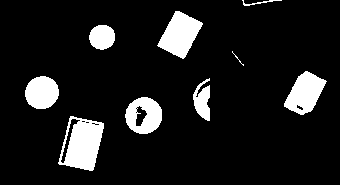

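```bash
cat >> h.py <<'E'
def rot(phi):
    c,s=np.cos(phi),np.sin(phi); return R.from_matrix(np.array([[0,c,s],[0,s,-c],[-1,0,0]])).as_rotvec()
def pose(x,y,zg,phi): return np.array([x,y,zg+147.]),rot(phi)
def best(x,y,zg,phi,q6max=2.4):
    "choose phi or phi+pi with smallest wrist motion"
    p=[]
    for f in (phi,phi+np.pi):
        q=ik(*pose(x,y,zg,f))
        if q is not None: p.append((abs(q[5]),f,np.round(q,2)))
    return sorted(p,key=lambda a:a[0])
def look(x,y,z,phi,dist=230,f='w',back=20):
    # camera sits 75 behind tool z, tilted 15.4deg toward tool
    zt=np.array([np.sin(phi),-np.cos(phi)])
    # camera height dist above target, target 'back' mm short of optical axis
    cam=np.array([x,y])-zt*(dist*np.tan(np.radians(15.4)))
    t=cam+75*zt
    arm.move_ptp([t[0],t[1],z+dist+20],rot(phi)); arm.hold(0.3)
    d=snap('wrist',f); d['T']=d['world_from_camera']; return d
E
python3 - <<'E'
from m import *
d=load('top0'); i=d['image']
m=((i.max(2)>45)&(i.max(2)<110)&(i.max(2).astype(int)-i.min(2)<25)).astype(np.uint8)*255
print('tin top@62',rect(d,cont(m,(470,180,525,235)),62))
print('spout',onz(d,249.7-.3,225.7-.3,88))
for n,(x,y,z,p) in dict(clip=(602,-263,22,np.radians(128.6)),base=(370,312,50,np.radians(79)),base2=(370,312,100,np.radians(-10.75)),tote=(450,-158,81,np.radians(105)),tin=(500,-403,48,np.radians(63)),jar=(616,264,52,.4),jm=(497,425,55,.7)).items():
    print(n,best(x,y,z,p))
E
```

```text
tin top@62 [ 502.71 -409.25   95.56   56.81  -27.45]
spout [443.6197465  168.83629868  88.        ]
clip [(np.float64(0.44729979929521946), np.float64(5.386086071654501), array([-0.45,  0.46,  1.82,  0.  ,  0.87,  0.45]))]
base [(np.float64(0.7297221143107033), np.float64(1.3788101090755203), array([ 0.65,  0.14,  2.18,  0.  ,  0.82, -0.73])), (np.float64(2.411870539279091), np.float64(4.520402762665313), array([0.65, 0.14, 2.18, 0.  , 0.82, 2.41]))]
base2 [(np.float64(0.8367108893542072), np.float64(-0.18762289458939044), array([ 0.65,  0.06,  2.15, -0.  ,  0.93,  0.84])), (np.float64(2.304881764235586), np.float64(2.953969759000403), array([ 0.65,  0.06,  2.15, -0.  ,  0.93, -2.3 ]))]
tote [(np.float64(0.9191001457947445), np.float64(4.974188368183839), array([-0.39,  0.08,  2.18,  0.  ,  0.88,  0.92])), (np.float64(2.2224925077950495), np.float64(1.8325957145940461), array([-0.39,  0.08,  2.18, -0.  ,  0.88, -2.22]))]
tin [(np.float64(1.3248631925335488), np.float64(4.241150082346221), array([-0.72,  0.4 ,  1.84,  0.  ,  0.9 ,  1.32])), (np.float64(1.8167294610562448), np.float64(1.0995574287564276), array([-0.72,  0.4 ,  1.84, -0.  ,  0.9 , -1.82]))]
jar [(np.float64(0.032270518901988954), 0.4, array([ 0.37,  0.44,  1.78, -0.  ,  0.93, -0.03]))]
jm [(np.float64(0.030621033992355162), 0.7, array([ 0.67,  0.41,  1.81, -0.  ,  0.92, -0.03]))]
```

```bash
python3 - <<'E'
from m import *
arm.move_ptp(*pose(500,100,180,0)) if False else None
p=best(602,-263,22,np.radians(128.6))[0][1]
d=look(602,-263,10,p,dist=200,f='w1'); print(status.get_state()['t'],proj(d,[602.3,-263,10]))
E
```

```text
3.875 [320.44962807 231.96608417]
```

View pics/w1.png

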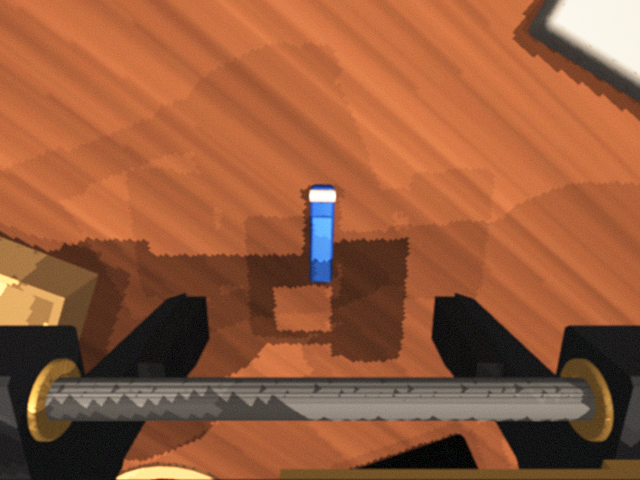

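```bash
cat >> h.py <<'E'
def st(): 
    s=status.get_state(); print('t %.1f gap %.1f F %s pos %s'%(s['t'],s['finger_gap'],s['contact_force'].round(1),s['position'].round(1))); return s
def pick(x,y,zg,phi,opening,close,lift,hover=70,v=120):
    arm.move_ptp(*pose(x,y,zg+hover,phi)); 
    if opening is not None: gripper_to(opening)
    arm.move_l(pose(x,y,zg,phi)[0],v=v); gripper_to(close); st()
    arm.move_l(pose(x,y,zg+lift,phi)[0],v=200); return st()
def place(x,y,zg,phi,opening,hover,v=70,up=100):
    arm.move_ptp(*pose(x,y,zg+hover,phi)); arm.move_l(pose(x,y,zg+10,phi)[0],v=180); arm.move_l(pose(x,y,zg,phi)[0],v=v); st()
    gripper_to(opening); arm.move_l(pose(x,y,zg+up,phi)[0],v=250); return st()
E
python3 - <<'E'
from m import *
d=load('w1'); i=d['image'].astype(int)
c=cont(((i[...,0]-i[...,2]>30)).astype(np.uint8)*255,(280,170,370,300)); r=rect(d,c,10); print('clip',r)
x,y=r[:2]; p=np.radians(128.6-180)
pick(x,y,21.5,p,50,4,120)
B=(370.4,312,-10.75)
arm.move_ptp(*pose(480,150,190,-.4)) 
d=look(370,312,34,np.radians(-10.75),dist=230,f='w2'); st()
E
```

```text
clip [ 598.05 -267.12   42.83   12.12   38.15]
t 6.2 gap 11.3 F [0.  0.5 0.4] pos [ 598.1 -267.1  168.6]
t 7.0 gap 11.6 F [-0.6  0.6 -0.1] pos [ 597.5 -266.8  287.4]
t 9.7 gap 11.2 F [ 0.3  0.6 -0.1] pos [368.6 300.  284.3]
```

View pics/w2.png

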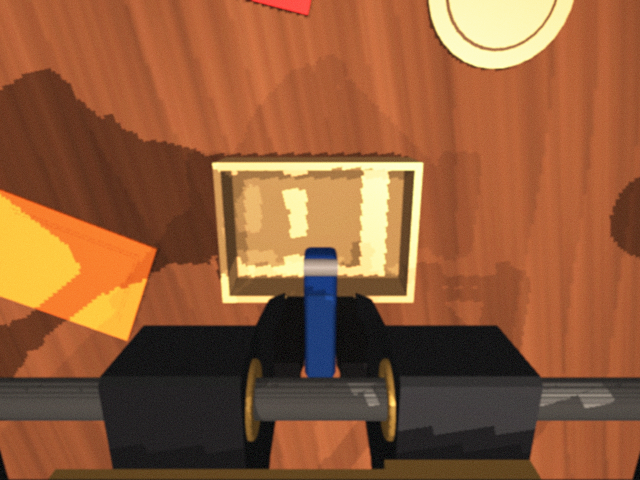

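```bash
cat > q.py <<'E'
from m import *
def corners(d,pts,z):
    w=np.array([onz(d,*p,z)[:2] for p in pts]); c=w.mean(0); 
    return w.round(1),c.round(2)
E
python3 - <<'E'
from q import *
d=load('w2')
i=d['image']; cv2.imwrite('pics/w2c.png',cv2.resize(i[145:315,200:435],None,fx=3.2,fy=3.2,interpolation=cv2.INTER_CUBIC))
w,c=corners(d,[(211.5,161.5),(422.5,161.5),(415,301.5),(221.5,301.5)],34); print(w,c)
for k in range(4): v=w[(k+1)%4]-w[k]; print(np.hypot(*v),np.degrees(np.arctan2(v[1],v[0])))
E
```

```text
[[320.1 362.1]
 [434.3 340.1]
 [419.8 257. ]
 [303.8 279.4]] [369.5  309.63]
116.29978503849436 -10.904134412900744
84.35555701908443 -99.89781087895481
118.14296424248039 169.07051199781964
84.29104341506283 78.85003671342214
```

View pics/w2c.png

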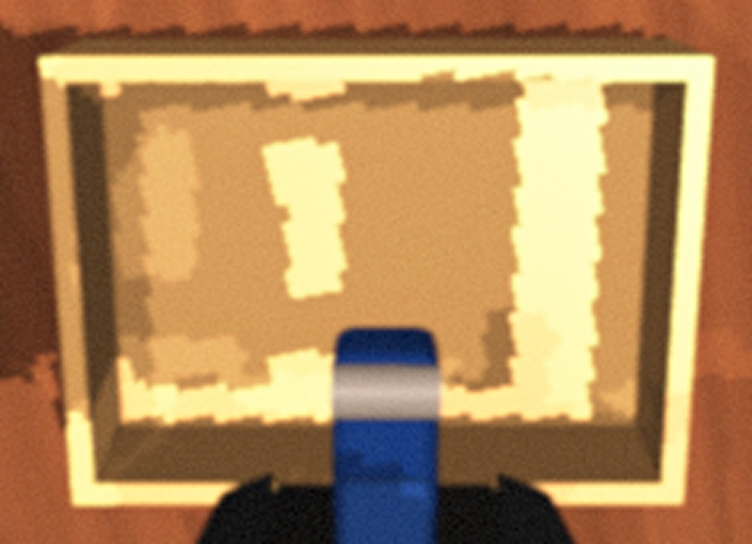

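```bash
python3 - <<'E'
from q import *
place(368.8,305.7,26.3,np.radians(-10.9),35,40,v=60,up=110)
d=look(369.5,309.6,34,np.radians(-10.9),dist=230,f='w3'); st()
# tote look
p=best(450,-158,81,np.radians(105.1))[0][1]
gripper_to(50)
d=look(450,-158,87,p,dist=230,f='w4'); st()
E
```

```text
t 10.7 gap 11.6 F [ 0.1  0.1 -0.5] pos [368.8 305.7 173.6]
t 11.9 gap 34.8 F [-0.5  0.7 -0.7] pos [368.5 305.5 282.8]
t 12.5 gap 34.9 F [0.2 0.2 0.1] pos [367.3 298.2 283.8]
t 14.9 gap 50.0 F [-0.   0.5 -0. ] pos [ 438.9 -160.6  336.9]
```

View pics/w3.png

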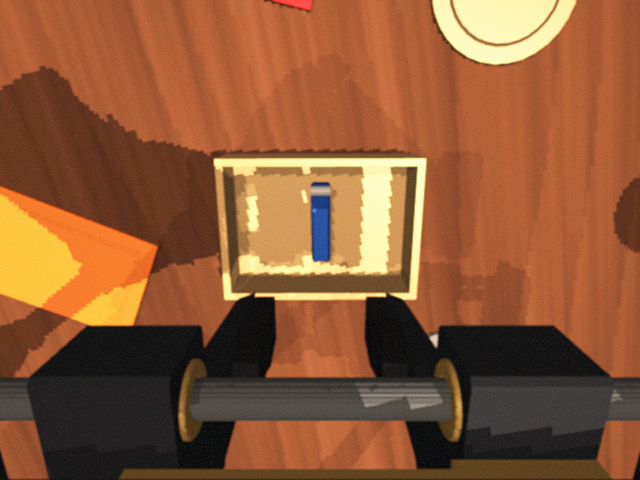

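View pics/w4.png

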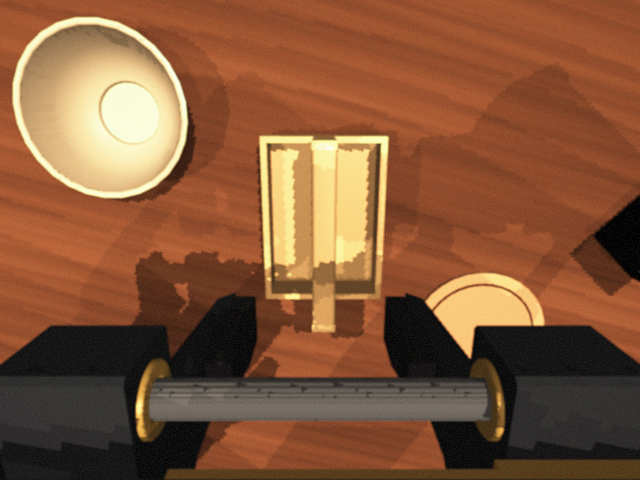

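```bash
python3 - <<'E'
from q import *
for f,b,s,o in (('w3',(145,310,205,435),3.3,'a3'),('w4',(125,345,245,405),2.7,'a4')):
    i=cv2.imread(f'pics/{f}.png'); cv2.imwrite(f'pics/{o}.png',cv2.resize(i[b[0]:b[1],b[2]:b[3]],None,fx=s,fy=s,interpolation=cv2.INTER_CUBIC))
E
```

```text
(no output)
```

View pics/a3.png

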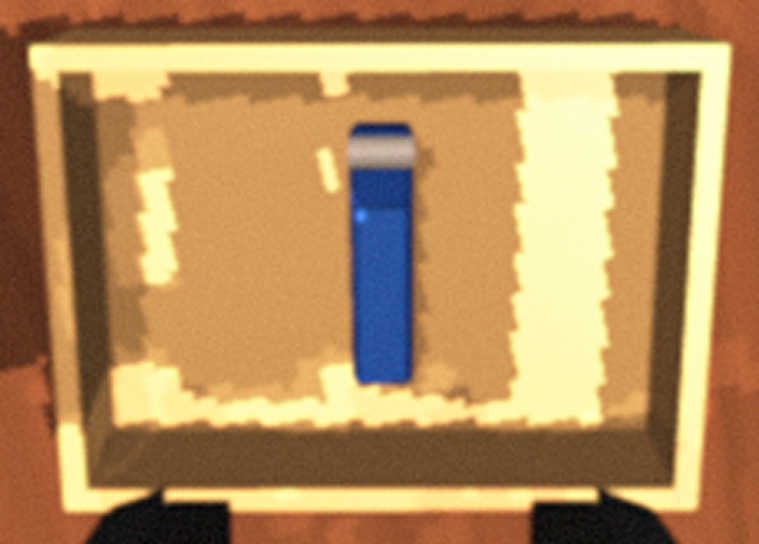

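View pics/a4.png

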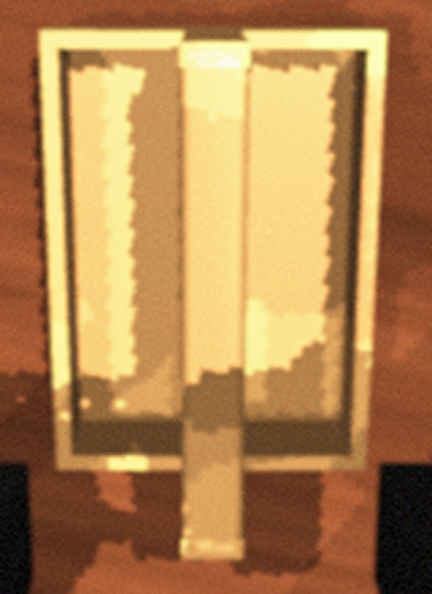

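```bash
python3 - <<'E'
from q import *
def show(f,pts,z):
    d=load(f); w,c=corners(d,[(a-.35,b-.35) for a,b in pts],z)
    L=[];
    print(f,c); 
    for k in range(len(w)): v=w[(k+1)%len(w)]-w[k]; print('  ',np.hypot(*v).round(1),np.degrees(np.arctan2(v[1],v[0])).round(2))
show('w3',[(214.1,158.3),(426.5,157.7),(416.2,299.8),(224.4,299.8)],34)
show('w4',[(259.1,136.1),(389.1,136.1),(380.6,299.1),(266.1,299.1)],38)
show('w4',[(324.6,140),(323.7,331)],87)
E
```

```text
w3 [369.41 309.33]
   116.3 -10.75
   84.9 -100.86
   116.6 169.12
   84.7 78.97
w4 [ 444.49 -161.37]
   85.1 -74.89
   116.6 -165.19
   84.4 105.11
   116.6 15.17
w4 [ 444.92 -161.08]
   115.7 -164.97
   115.7 15.03
```

```bash
python3 - <<'E'
from q import *
d=load('w3'); c=onz(d,320.1,222,16); ph=np.radians(-10.9)
print(c,(c[:2]-[368.8,305.7])@[np.cos(ph),np.sin(ph)])
p=4.975-2*np.pi
p=np.radians(105.05-180)
pick(444.6,-161.2,81,p,50,5,110,hover=50)
arm.move_ptp(*pose(470,60,200,.3))
f=np.radians(79.2)
arm.move_ptp(*pose(369.4,309.4,107+45,f)); st()
d=snap('side','s1'); d=snap('wrist','w5')
E
```

```text
[369.79960694 310.83452648  16.        ] 0.010657187002207502
t 16.7 gap 13.4 F [-0.5  0.9  2.3] pos [ 444.7 -161.2  228.2]
t 17.4 gap 13.4 F [-0.3 -0.5 -3.4] pos [ 443.9 -160.9  336.7]
t 19.5 gap 13.4 F [ 0.2 -0.6 -1.3] pos [370.1 308.7 299.2]
```

View pics/s1.png

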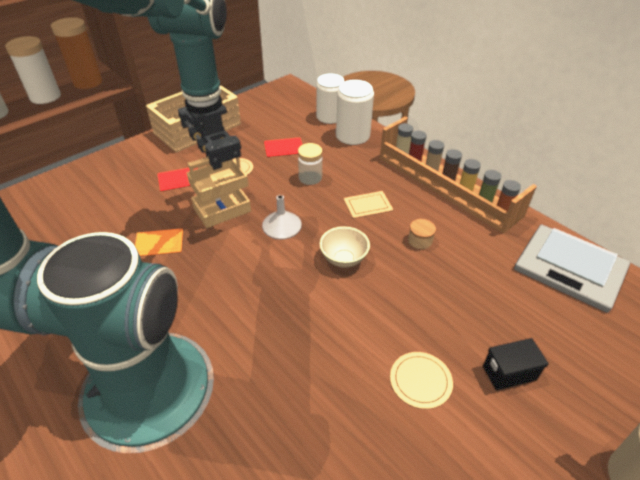

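View pics/w5.png

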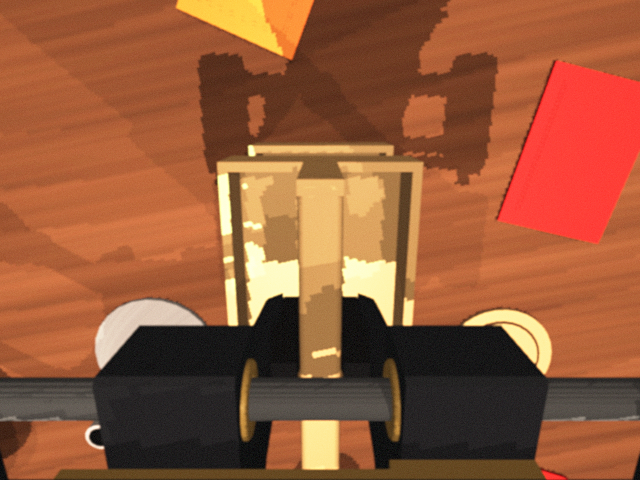

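```bash
python3 - <<'E'
from q import *
d=load('w5'); i=d['image']
cv2.imwrite('pics/a5.png',cv2.resize(i[135:200,205:435],None,fx=3.4,fy=3.4,interpolation=cv2.INTER_CUBIC))
print(proj(d,[369.4,309.4,34]))
th=np.radians(-10.8);u=np.array([np.cos(th),np.sin(th)]);v=np.array([-u[1],u[0]])
for z,c in((34,(369.4,309.4)),(109,status.get_state()['position'][:2])):
  for a,b in((-58,-42),(-58,42)): print(z,proj(d,[*(np.array(c)+a*u+b*v),z]).round(1))
E
```

```text
[321.07409626 241.09757275]
34 [248.4 145.6]
34 [393.3 145. ]
109 [216.  160.6]
109 [422.5 159.9]
```

View pics/a5.png

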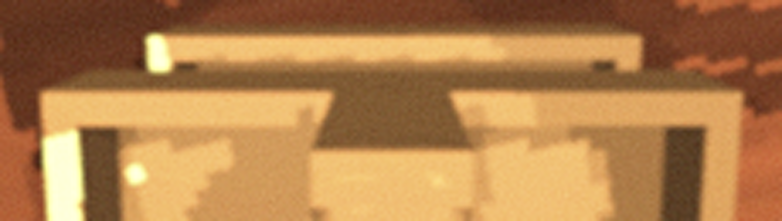

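```bash
python3 - <<'E'
from q import *
f=np.radians(79.2)
arm.move_l(pose(369.4,309.4,116,f)[0],v=120)
for z in (111,109,107.5,106.8):
    arm.move_l(pose(369.4,309.4,z,f)[0],v=40); s=st()
    if abs(s['contact_force'][2])>8+3: break
gripper_to(40); st(); arm.move_l(pose(369.4,309.4,190,f)[0],v=250)
d=look(369.4,309.4,87,f,dist=230,f='w6')
snap('side','s2'); st()
E
```

```text
t 20.3 gap 13.3 F [-0.5 -0.1 -2.4] pos [369.5 309.5 258.3]
t 20.6 gap 13.5 F [-0.1 -1.  -2.3] pos [369.4 309.4 256.1]
t 20.8 gap 13.8 F [-1.   0.2 -2. ] pos [369.3 309.4 254.4]
t 21.1 gap 13.7 F [-2.1 -1.1  3.9] pos [369.4 309.4 254.2]
t 21.7 gap 39.8 F [-0.3 -0.6  1.2] pos [369.4 309.4 253.8]
t 22.8 gap 40.0 F [ 0.1  0.3 -0.9] pos [380.7 307.2 336.9]
```

View pics/w6.png

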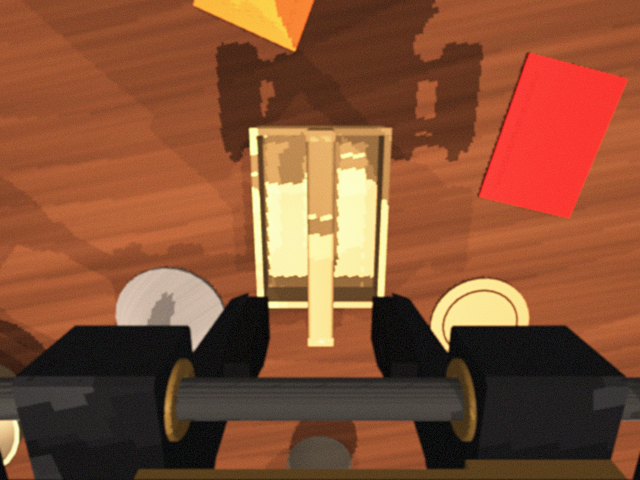

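```bash
python3 - <<'E'
import cv2
i=cv2.imread('pics/s2.png');cv2.imwrite('pics/s2c.png',cv2.resize(i[140:250,160:290],None,fx=5,fy=5,interpolation=cv2.INTER_CUBIC))
E
```

```text
(no output)
```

View pics/s2c.png

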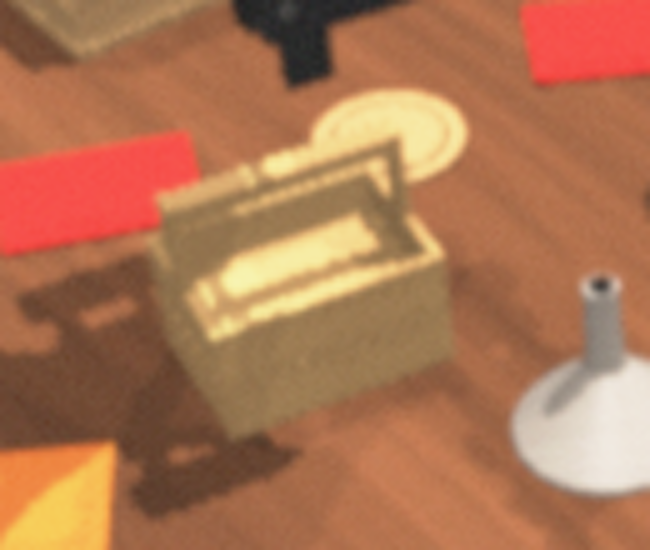

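```bash
python3 - <<'E'
from q import *
pick(444,169.4,68,0.45,60,5,120,hover=80)
place(377.1,-314.6,71.6,-0.7,50,50,v=50,up=110)
# tin look
p=best(502,-406,48,np.radians(62.6))[0][1]; print(p)
gripper_to(85)
d=look(502,-406,62,p,dist=240,f='w7'); st()
snap('top','t2')
E
```

```text
t 25.5 gap 16.3 F [-1. -0.  2.] pos [443.9 169.4 215.1]
t 26.2 gap 16.0 F [-0.9 -0.3 -1.3] pos [443.4 169.2 333.9]
t 28.8 gap 16.0 F [ 0.4  0.2 -1.8] pos [ 377.2 -314.6  218.8]
t 30.0 gap 50.0 F [ 0.6  0.1 -0.4] pos [ 376.8 -314.4  328.1]
4.234168765338243
t 32.3 gap 85.3 F [-0.3  0.3  0.1] pos [ 493.9 -401.8  322.2]
```

View pics/w7.png

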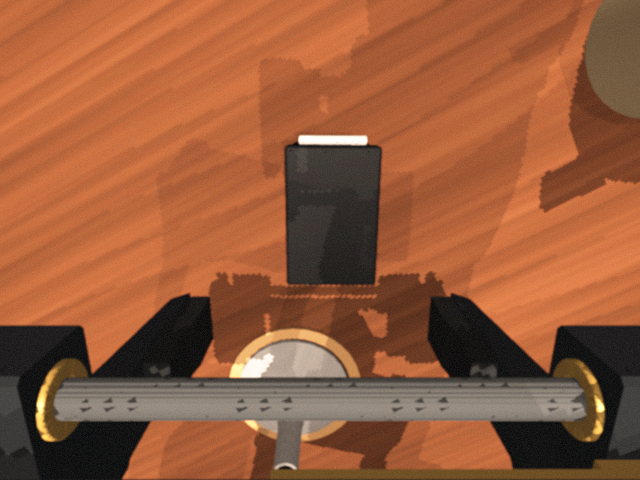

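View pics/t2.png

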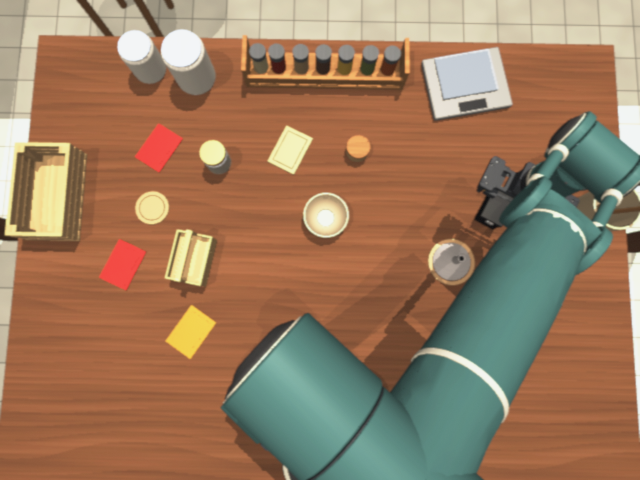

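```bash
python3 - <<'E'
from q import *
d=load('w7'); w,c=corners(d,[(285.5,145.5),(381.5,145.5),(376,284),(287.5,284)],62); print(w,c)
for k in range(4): v=w[(k+1)%4]-w[k]; print(np.hypot(*v).round(1),np.degrees(np.arctan2(v[1],v[0])).round(2))
d=load('top0')
i=d['image']; yel=cv2.inRange(i,(90,150,190),(210,255,255))
c=cont(yel,(262,120,320,178)); print('tinmat hull centroid',world(d,c,3).mean(0))
for f in (-25.9+90,-25.9-90): print(f,ik(*pose(652,87,51,np.radians(f))))
E
```

```text
[[ 556.  -411.9]
 [ 530.9 -460.3]
 [ 455.5 -421.4]
 [ 481.1 -372.1]] [ 505.88 -416.41]
54.5 -117.41
84.8 152.71
55.6 62.56
84.8 -27.99
tinmat hull centroid [652.3529   86.68634]
64.1 [ 9.47882791e-02  4.21820240e-01  1.80538371e+00 -4.44089210e-16
  9.14388699e-01 -1.02396777e+00]
-115.9 [0.09478828 0.42182024 1.80538371 0.         0.9143887  2.11762488]
```

```bash
python3 - <<'E'
from q import *
pick(505.6,-416.2,45,np.radians(62.5-180),None,40,130,hover=60)
arm.move_ptp(*pose(560,-150,180,-.5))
f=np.radians(64.1)
place(652.2,86.7,48.6,f,84,60,v=50,up=130)
d=look(652.2,86.7,40,f,dist=240,f='w8'); st()
d=look(616.4,263.8,88,0.4,dist=200,f='w9'); st()
E
```

```text
t 33.9 gap 53.7 F [-0.6  0.1  2. ] pos [ 505.8 -416.3  192.5]
t 34.7 gap 54.1 F [-0.1  0.5 -3. ] pos [ 505.  -415.7  320.2]
t 37.7 gap 54.1 F [ 0.3 -0.8 -2.5] pos [652.3  86.7 195.9]
t 39.0 gap 84.1 F [ 0.7 -0.2 -0.2] pos [651.7  86.6 324.6]
t 39.6 gap 83.8 F [ 0.9 -0.2  0.7] pos [660.3  82.9 300.8]
t 40.8 gap 83.7 F [-0.  -0.1  0.2] pos [624.4 244.8 307.9]
```

View pics/w8.png

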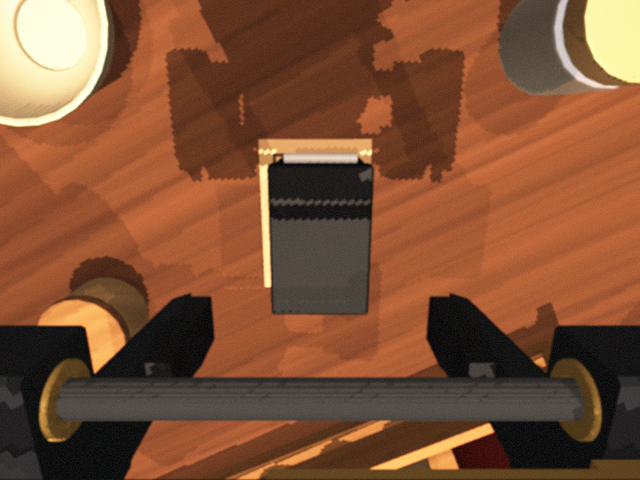

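View pics/w9.png

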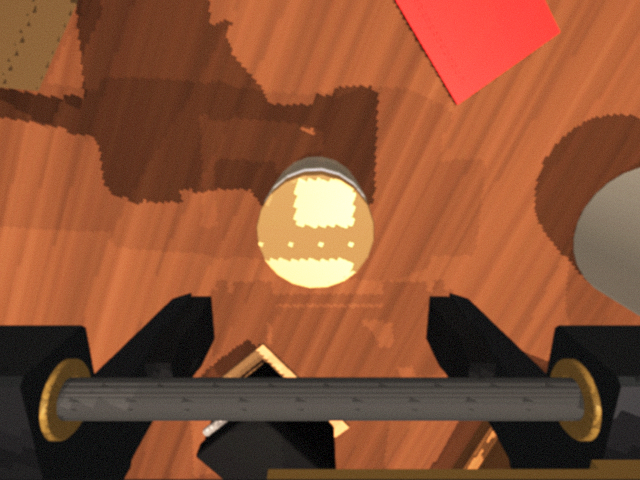

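```bash
python3 - <<'E'
from q import *
d=load('w8'); i=d['image']
cv2.imwrite('pics/a8.png',cv2.resize(i[130:325,240:395],None,fx=3,fy=3,interpolation=cv2.INTER_CUBIC))
w,c=corners(d,[(266.5,163.5),(373.5,163.5),(368.5,314),(271.5,314)],65);print('tin',w,c)
a=np.array([onz(d,*p,3)[:2] for p in [(257.5,139.5),(372.5,139.5),(264.5,288)]]); print('mat pts',a.round(1))
e=a[1]-a[0]; n=e/np.hypot(*e); print(np.hypot(*e),np.degrees(np.arctan2(n[1],n[0])))
perp=np.array([n[1],-n[0]]); 
if perp@(a[2]-a[0])<0: perp=-perp
print('mat centre',(a[0]+a[1])/2+perp*52)
d=load('w9'); print('lid',onz(d,315.5,230.7,88), proj(d,[497.3,425,3]))
E
```

```text
tin [[601.7  80.9]
 [625.8 130.6]
 [703.   93.4]
 [678.6  43.1]] [652.27  87.01]
mat pts [[587.8  72.9]
 [620.7 140.5]
 [682.4  27.4]]
75.17075437931834 64.05468638552824
mat centre [651.03937473  83.92149575]
lid [614.53461502 262.58390376  88.        ] [ 235.94836853 -144.35518591]
```

View pics/a8.png

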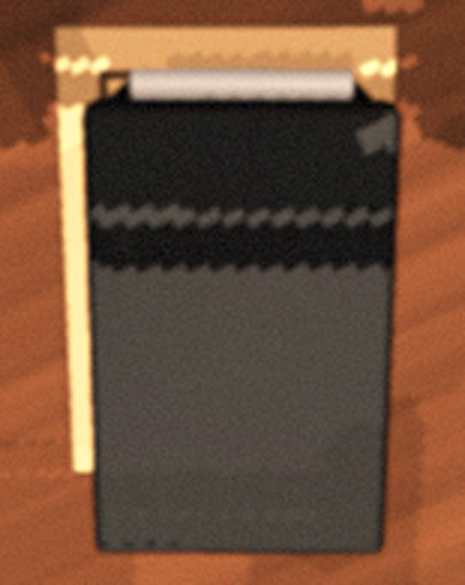

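```bash
python3 - <<'E'
from q import *
d=look(496.8,423.5,3,.7,dist=250,f='w10'); d['T']=d['world_from_camera']
m=cv2.inRange(d['image'],(80,130,170),(230,255,255)); c=cont(m,(230,150,410,315)); print(c.min(0),c.max(0),circ(d,c,3)); st()
d=look(377,-314.6,88,-.7,dist=10,f='x') if False else None
E
```

```text
[250.625 163.625] [383.375 291.375] [496.26 421.36  81.79  82.52]
t 42.1 gap 84.4 F [-0.3 -0.4 -0.9] pos [501.6 418.  273.3]
```

View pics/w10.png

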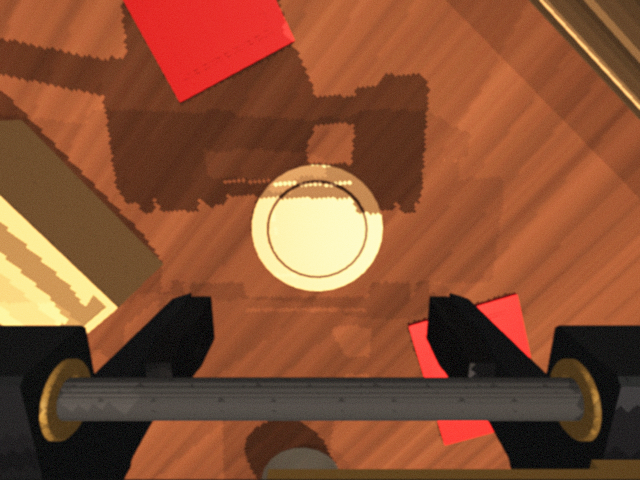

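```bash
python3 - <<'E'
from q import *
pick(614.5,262.8,52,0.0,86,50,110,hover=70,v=90)
arm.move_ptp(*pose(496.3,421.4,125,-.6))
arm.move_l(pose(496.3,421.4,66,-.6)[0],v=120)
arm.move_l(pose(496.3,421.4,55.6,-.6)[0],v=30); st()
gripper_to(86); arm.move_l(pose(496.3,421.4,190,-.6)[0],v=200)
d=look(496.3,421.4,88,-.6,dist=230,f='w11'); st()
gripper_to(60)
d=look(377,-314.6,88,-.3,dist=220,f='w12'); st()
arm.move_ptp(*pose(470,250,300,.5)) if 0 else arm.move_j([1.13,0.264,1.604,0,1.274,-0.037])
snap('top','t3'); snap('side','s3'); st()
E
```

```text
t 44.5 gap 61.5 F [-0.9 -0.2  2.3] pos [614.7 262.9 199.6]
t 45.2 gap 61.2 F [ 0.4  0.2 -4.1] pos [613.7 262.5 307.3]
t 47.2 gap 61.2 F [ 0.3  0.8 -2.9] pos [496.3 421.5 202.7]
t 49.2 gap 86.1 F [ 0.2  0.3 -0.2] pos [489.9 411.9 337.8]
t 52.7 gap 60.2 F [-1.  -0.6 -0. ] pos [ 372.9 -328.2  328. ]
t 56.2 gap 59.8 F [ 0.  -0.4 -0.5] pos [266.  620.3 404.6]
```

View pics/w11.png

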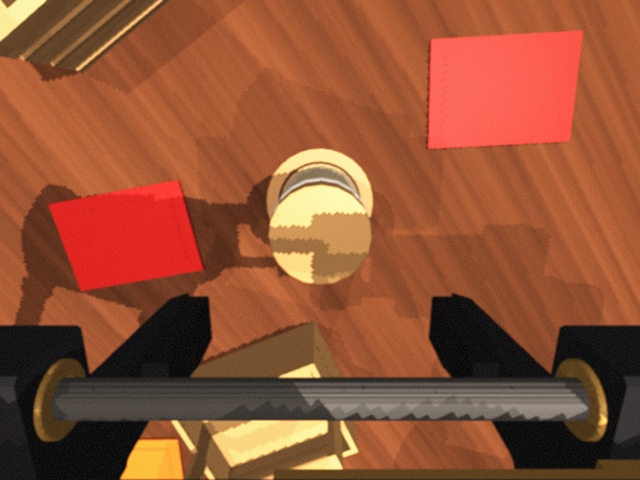

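View pics/w12.png

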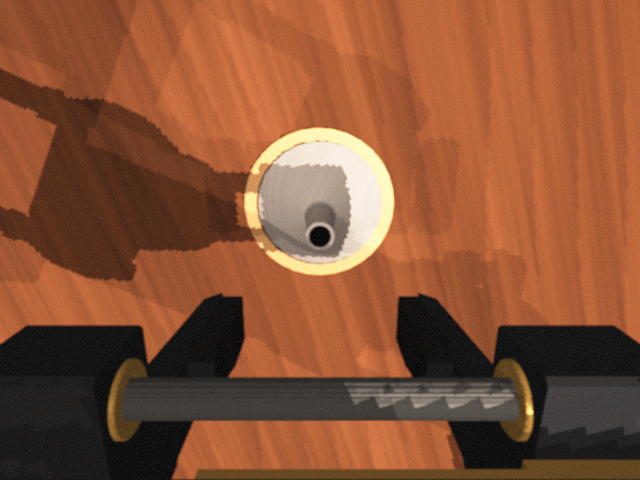

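View pics/t3.png

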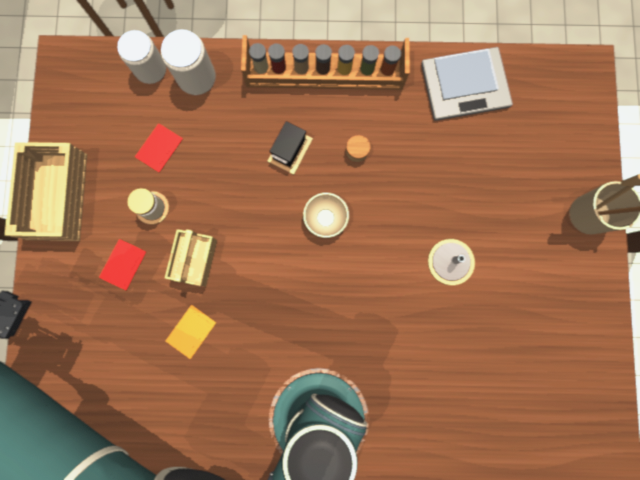

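View pics/s3.png

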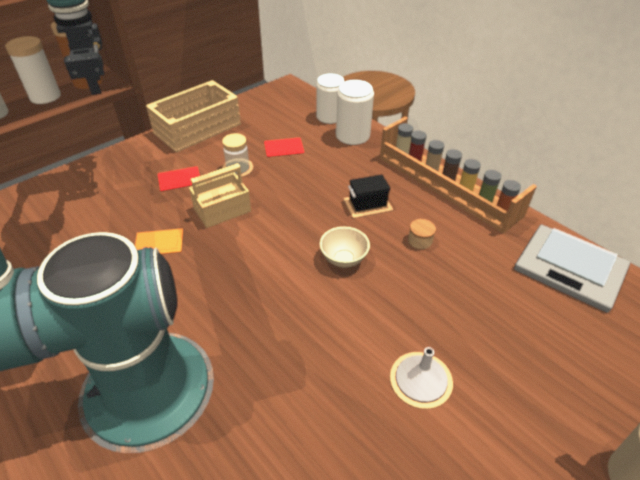

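```bash
python3 - <<'E'
from q import *
d=load('w11'); print('lid',onz(d,320,234,91).round(1),'mat (496.3,421.4)')
d=load('w12'); i=d['image']; print('spout',onz(d,320,236,91).round(1))
m=cv2.inRange(i,(0,140,180),(255,255,255)); c=cont(m,(230,115,410,290)); print('fmat',circ(d,c,3))
print('rim', ((onz(d,257.5,200,4)+onz(d,383,200,4))/2).round(1),((onz(d,320,139,4)+onz(d,320,263.5,4))/2).round(1))
d=load('w6'); w,c=corners(d,[(249,127.5),(392,127.5),(386,307),(257,307)],64); print('tote',c)
for f in('top0','t3'):
    e=load(f); b=cont(cv2.inRange(e['image'],(90,140,170),(255,255,255)),(298,188,355,245)); print(f,'bowl',circ(e,b,48))
E
```

```text
lid [496.2 421.2  91. ] mat (496.3,421.4)
spout [ 376.9 -315.9   91. ]
fmat [ 376.47 -316.77   99.75  109.2 ]
rim [ 377.8 -313.1    4. ] [ 376.8 -316.     4. ]
tote [369.74 309.71]
top0 bowl [480.16  -6.01 108.93 110.01]
t3 bowl [480.    -5.93 109.29 110.19]
```

All within tolerance; handing in.

```bash
python3 - <<'E'
from rig import arm
arm.job_done()
E
```

```text
the job is handed in; nothing more can be done
```

The shelf is in order and I handed the job in at about 56 s of the 128 s allowed. The clip went into the base tray first, and the handled tray was then stacked on it. After that I placed the funnel, the tin and the jar on their mats. For the tin I used the cork mat at pixel (290,149) in the top view. The two red look-alikes and the orange one were left alone.

The last checks from the camera images, all within tolerance:
- **Clip:** it lay in the middle of the base tray before stacking.
- **Handled tray:** less than 1 mm off centre, with no gap seen in the side view. The downward push met contact force at the expected height.
- **Jar:** less than 1 mm off the centre of its mat, and upright.
- **Funnel:** about 1 mm off centre going by its spout, and 2–4 mm going by a rougher reading of its rim.
- **Tin:** about 3 mm off centre with no overhang, and nearly square to its mat.
- **Bowl:** it moved 0.2 mm at most.

**Disagreement:** the top camera read y positions of the things on the left (+y) side about 1–4 mm higher than the wrist camera did. I used wrist readings for the base tray, the handled tray, the jar and the jar mat. The tin's mat was taken from the top view only, which likely explains its 3 mm. The funnel and its mat were placed from the top view too.

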